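# Shut the relay box and lock its lid with the wing stud

### The arm

A 6-joint arm with a two-finger parallel gripper is mounted at the origin on the work surface. World frame = base frame: x ahead of the robot, y to its left, z up, the work surface at z = 0. Lengths are in m, angles in rad, forces in N, time in s.
With the tool pointing down it reaches from about 0.25 to 0.775 m from the base axis. Payload 4 kg.
Tool frame: the origin (TCP) lies at the very end of the fingers, on their centre line; the grasp point (between the pads) lies 19 mm behind it (robot.pinch_z is the distance from the TCP to the grasp point, in m); z points along the fingers, y is the line along which they close (so a half turn about z gives the same grasp; the last joint's range is limited). The gripper opens to 94 mm and grips with 3 to 60 N. Pads are 16 mm wide; open, the fingers measure 119 mm over their backs; the gripper's body (75 mm by 177 mm) begins 78 mm behind the grasp point.
Start: joints at [-1.379, 0.087, 1.371, -0, 1.684, -0.103], TCP at [0.16, -0.526, 0.206] pointing down, gripper open.
Joint ranges: [-3.1, 3.1], [-0.76, 2.03], [0.27, 2.55], [-1.08, 4.22], [0.17, 2.65], [-2.57, 2.57]. Speed limits (rad/s): [2.79, 2.79, 3.14, 3.14, 3.14, 3.14].

### API

Orientations are given as [roll, pitch, yaw] about the fixed x, y, z axes, in that order (R = Rz(yaw) Ry(pitch) Rx(roll)).
In Python, from bench import robot gives the robot as it stands.
- The arm moves only by the tool arm_command, never from a script. Its argument "targets" is one flat list of numbers, 7 for each row, row after row: the turn, a rotation vector about the tool's x, y, z in degrees, then the shift along the tool's x, y, z in mm, then the closure, from -1 (fully open) to 1 (shut). In form: [ax, ay, az, x, y, z, hand, ax, ay, az, x, y, z, hand, ...]. A call has 1 to 20 rows; each row is the pose to reach, as a shift and turn from the pose commanded when the call began, along the tool's axes at that moment; what a row does not reach only later rows make up. A row lasts 1/10 s, in which the tool goes at most 50 mm and 8.59 degrees, less where a joint would pass 70% of its speed; a pose out of reach is approached as far as the arm can. A call with a gripper value outside its range is refused whole. The fingers move at their own pace and stop on an object; the grip force is fixed at half the most. Time passes only in rows, so rows that repeat a pose let the fingers close. It gives the time, the measured TCP pose, the force, the opening and the grip force at its end, in the units of the state.
- robot.get_obs(): the state, without advancing time (a new reading comes with each control period).
- robot.snapshot(name): name is "side" or "top" or "wrist"; returns a dict with "color" (400x640x3 uint8, red, green, blue), "range_z" (400x640 float32, m along the optical axis (not along the pixel's ray), 0 where there is no reading), "fx", "fy", "cx", "cy" (pixels), "T" (4x4, takes a point from camera to world coordinates); the wrist camera has in their place "T_tool_cam" (4x4, takes a point from camera to tool coordinates, whose origin is the TCP and whose axes are the flange's). Camera axes: x right, y down, z forward; pixel columns grow to the right and rows downward; lengths in m; the calibration is good to about 2 mm. A picture is of the moment at which its call begins: read the wrist's pose just before it.
- robot.close_job(): hands the job in; it is judged then, once.
The state is a dict: "time": time; "joint_positions": joint angles; "qvel": joint speeds; "joint_torque": joint torques, N m; "tool_pos": TCP position; "ee_rot": TCP orientation; "wrist_force": force on the tool from outside, world axes, zero at the start; "wrist_torque": the same for the moment, N m; "width": finger opening in m; "finger_force": force on a finger pad.
Only numpy, scipy, OpenCV 4.12 (cv2) and the standard library are available. Lean on these libraries where they do the work, as an engineer would, in place of code of your own. Each camera call takes 0.05 s, during which the arm holds its last target. There are 200 camera calls.

### The job

Shut the lid of the relay box fully, then take the wing-headed quarter-turn stud from the rack and push it through the lid's hole, its cross-bar lined up with the slot beneath, until its flange lies flat on the lid. Give it a quarter turn so that the bar locks squarely across the slot, and let go; leave the other studs and the rest of the goods where they are.

Things in the scene. Friction and masses are not known exactly. Their poses are not given: they have to be found in the camera images.
- wing_grip (a point): Wing-headed steel stud, about 70 g, loose, upright in one of the rack's three holes. Head: a flat upright wing 32 mm long (x), 10 mm thick (y), 30 mm high, on a round flange 40 mm across, 4 mm thick. The point is the wing's middle, 15 mm above the flange's upper face, 19 mm above its underside. z is the stud's axis, up.
- wing_bar (a point): Middle of the cross-bar at the foot of the wing stud's 7 mm shank. The bar is 20 mm long (x, the same way as the wing), 6 mm wide (y) and 5 mm high; its lowest end is 18 mm below the flange's underside and 37 mm below the wing's middle.
- slot (a point): Centre of the keyed slot, on the upper face of a bright metal socket in the dark of the box, straight under the shut lid's hole, 79 mm above the table. 23 mm long (x), 9 mm wide (y), z up, through a 6 mm plate, hollow below; turned by a different angle each time. Fully home the stud's wing middle is 24 mm above this point, its bar clear below the plate by 2 mm, free to turn either way; no stop at the quarter turn.
- lid (a joint): Angle of the relay box's lid, rad: 0 shut, growing as it opens (1.25 wide open); it starts at 0.65 to 1.0. A stiff hinge (about 0.3 N m) keeps it where it is left, so it has to be pushed all the way down; a few newtons near its free edge are enough.
- lid_hinge (a point): Middle of the lid's hinge, on the far upper edge of the grey steel relay box, 80 mm above the table. y lies along the hinge, -x points to the box's front. The box, fixed, is 170 mm (x) by 220 mm (y) by 80 mm high. The lid is a grey steel plate of that size, 4 mm thick, its underside in the hinge plane; shut, its upper face is 84 mm above the table.
- lid_hole (a point): Centre of the round hole, 32 mm across, in the lid, on its upper face; 120 mm from the hinge, in the middle of the lid's width. Moves with the lid.
- lid_push (a point): A point on the lid's upper (outer) face, 140 mm from the hinge and 75 mm to the +y side of its middle, a good place to push it shut. It moves with the lid; z is square to the face, outwards.
- round_grip (a point): Another stud in the rack, with a round knob head 24 mm across, 26 mm high, on the same 40 mm flange. Not wanted. The point is the middle of the knob, 17 mm above the flange's underside.
- low_grip (a point): Another stud in the rack, with a low round slotted head 28 mm across, 10 mm high, on the same 40 mm flange. Not wanted. The point is the middle of the head, 9 mm above the flange's underside.
- rack: Wooden display rack fixed to the table, 60 mm (x) by 220 mm (y) by 40 mm high, with three round holes 26 mm across and 28 mm deep in a row along y, 75 mm apart, the middle one at its centre; the studs' flanges rest on its top. The origin is the centre of its underside.
- jar: closed amber glass jar, 56 mm across, 70 mm tall; loose, to be left alone. The origin is in the middle of its underside.
- wrench: steel open wrench, 170 mm long, lying flat; loose, to be left alone. The origin is under its middle.
- hubcap: bright hub cap, 200 mm across, 46 mm high, lying flat; loose, to be left alone. The origin is in the middle of its underside.
- mirror: round wing mirror, 90 mm across, with a short stem, lying flat; loose, to be left alone. The origin is in the middle of its underside.

How it is judged:
On the way, in this order (a step that is already met when the one before it is completed fails the run):
1. the lid is shut (value of joint lid below 0.05 rad), for 0.2 s.
2. the stud is pushed home through the lid, its bar lined up with the slot (z of wing_grip in the frame of slot below 0.027 m and horizontal distance between wing_grip and slot below 0.005 m and angle between wing_grip's own z axis and vertical below 0.1 rad and angle between the x axis of wing_grip and the x axis of slot, either way round below 0.5 rad), for 0.1 s.
3. the stud is turned a quarter turn (z of wing_grip in the frame of slot below 0.027 m and horizontal distance between wing_grip and slot below 0.005 m and angle between wing_grip's own z axis and vertical below 0.1 rad and angle between the x axis of wing_grip and the x axis of slot, either way round above 1.2 rad), for 0.2 s.
At the end, for the whole second after the job is handed in: The lid is shut (within 0.03 rad); the wing stud is home in the slot with its flange on the lid (its wing's middle less than 27 mm above the slot plate, within 5 mm of the slot's centre, upright within 0.1 rad), its cross-bar turned to at least 1.2 rad from the slot, released and at rest (all of step 3 and value of joint lid below 0.03 rad and linear speed of wing below 0.02 m/s); the robot touches nothing.
It fails at once if another stud in the rack is moved by more than 2 cm (distance of any of round_grip, low_grip from where it was at the start of the episode above 0.02 m).
It fails at once if one of the other goods on the table is moved by more than 3 cm (distance of any of jar, wrench, hubcap, mirror from where it was at the start of the episode above 0.03 m).
It also fails if it takes over 59 s, if anything falls off the work surface, if the arm or the gripper's body presses on something with over 40 N, if the wrist force passes 120 N, or if a joint passes its speed limit or range.

## Working session

There is one attempt and no reset: what is moved stays moved. The work goes in short steps, Python scripts to look and compute and a tool call to move; the robot and the scene stay as the last step left them, time stands still between calls to the robot, and variables do not carry over. Pictures are saved under pics/ and viewed, at most 10 in all, crops included, and the job is handed in when it is done.

Besides the shell and the picture viewer there is one more tool, called after "Call:" by a JSON object that holds its "method" and its "body", one argument or row to a line. arm_command: Moves the arm, as the interface text tells. Its arguments: {"type":"object","properties":{"targets":{"type":"array"}},"required":["targets"]}

```bash
mkdir -p pics; cat > h.py <<'E'
import numpy as np, cv2
from scipy.spatial.transform import Rotation as R
from bench import robot
def tool():
    o=robot.get_obs(); T=np.eye(4); T[:3,:3]=R.from_euler('xyz',o['ee_rot']).as_matrix(); T[:3,3]=o['tool_pos']; return T
def snap(n,save=None):
    Tt=tool(); s=robot.snapshot(n)
    if 'T' not in s: s['T']=Tt@s['T_tool_cam']
    if save: cv2.imwrite('pics/'+save,s['color'][:,:,::-1])
    return s
def cloud(s):
    v,u=np.mgrid[:400,:640]; z=s['range_z']
    P=np.stack([(u-s['cx'])/s['fx']*z,(v-s['cy'])/s['fy']*z,z],-1)
    return P@s['T'][:3,:3].T+s['T'][:3,3]
def plane(s,u,v,h):
    d=s['T'][:3,:3]@np.array([(u-s['cx'])/s['fx'],(v-s['cy'])/s['fy'],1]); o=s['T'][:3,3]
    return o+d*(h-o[2])/d[2]
def rel(p,Rt=None):
    "shift in tool axes (mm) to bring TCP to world p; turn rotvec deg to Rt"
    T=tool(); sh=T[:3,:3].T@(np.array(p)-T[:3,3])*1000
    rv=R.from_matrix(T[:3,:3].T@Rt).as_rotvec(degrees=True) if Rt is not None else np.zeros(3)
    return np.round(rv,1),np.round(sh,1)
E
python3 - <<'E'
from h import *
o=robot.get_obs();print(o)
a=snap('top','top.png');b=snap('side','side.png')
np.savez('s0.npz',top=cloud(a),side=cloud(b))
for s in(a,b):print(s['fx'],s['cx'],s['cy'],s['T'].round(3))
w=robot.snapshot('wrist');print(w['T_tool_cam'].round(3),w['fx'])
E
```

```text
{'time': 0.0, 'joint_positions': array([-1.37909236e+00,  8.79151966e-02,  1.37226520e+00, -2.03815694e-05,
        1.68360631e+00, -1.03123518e-01]), 'qvel': array([-8.92018056e-04, -1.28760289e-04,  1.02136684e-03, -9.23693144e-05,
        9.89693978e-04,  6.60574579e-04]), 'joint_torque': array([-1.07575059e-03, -3.40182424e+01, -3.02428508e+01,  7.15252664e-02,
        3.31208738e-02, -1.71564516e-04]), 'tool_pos': array([ 0.15968482, -0.5257211 ,  0.2043204 ]), 'ee_rot': array([-3.13940817e+00, -2.05708239e-04,  2.94824989e-01]), 'wrist_force': array([ 0.43819778,  0.18510425, -0.1884044 ]), 'wrist_torque': array([-0.00677135,  0.026892  , -0.03753181]), 'finger_force': 0.0, 'width': 0.09386436890318316}
410.58462114508427 321.06443760799135 191.7453214140005 [[ 1.800e-02 -9.970e-01  7.300e-02  4.340e-01]
 [-1.000e+00 -1.800e-02 -1.000e-03  1.000e-03]
 [ 3.000e-03 -7.200e-02 -9.970e-01  1.444e+00]
 [ 0.000e+00  0.000e+00  0.000e+00  1.000e+00]]
361.9540154208386 322.0688340172336 198.18590300524556 [[-0.791 -0.426  0.438  0.049]
 [-0.611  0.535 -0.583  0.611]
 [ 0.014 -0.729 -0.684  0.826]
 [ 0.     0.     0.     1.   ]]
[[ 0.001 -0.965 -0.261  0.075]
 [ 1.     0.001  0.    -0.   ]
 [-0.    -0.261  0.965 -0.18 ]
 [ 0.     0.     0.     1.   ]] 321.2992592852858
```

View pics/top.png

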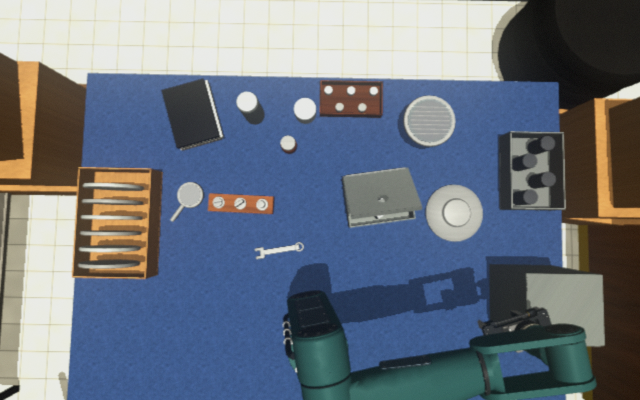

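View pics/side.png

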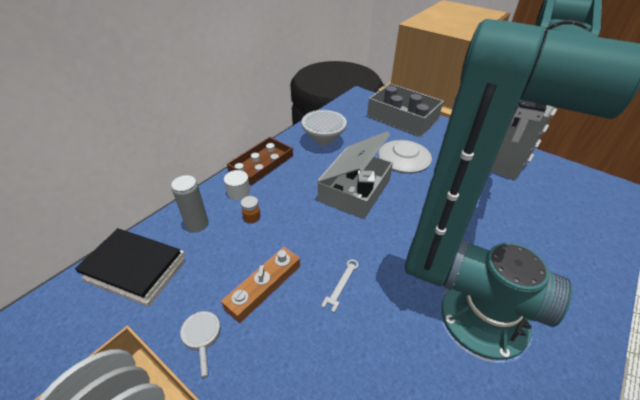

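The top view shows the box at about (382,197) with its lid half open, and the rack at (240,204) with studs at (219,203), (240,203) and (262,204). The side view shows the wing stud in the middle of the rack, at about (263,275).

```bash
python3 - <<'E'
from h import *
d=np.load('s0.npz');P=d['top']
# lid
sub=P[160:235,335:430].reshape(-1,3)
for name,A in(('top',sub),('side',d['side'][125:220,310:400].reshape(-1,3))):
    L=A[(A[:,2]>0.1)&(A[:,2]<0.3)]
    rng=np.random.default_rng(0);best=None
    for _ in range(300):
        q=L[rng.choice(len(L),3,False)];n=np.cross(q[1]-q[0],q[2]-q[0])
        if np.linalg.norm(n)<1e-6: continue
        n/=np.linalg.norm(n);m=abs((L-q[0])@n)<0.004
        if best is None or m.sum()>best.sum():best=m
    I=L[best];c=I.mean(0);n=np.linalg.svd(I-c,full_matrices=False)[2][2];n*=np.sign(n[2])
    ang=np.arccos(n[2]);y=np.cross([0,0,1],n);y/=np.linalg.norm(y)
    print(name,len(L),len(I),'n',n.round(3),'ang',ang.round(3),'hinge dir',y.round(3),'yaw',np.degrees(np.arctan2(y[1],y[0])))
    M=A[abs((A-c)@n)<0.005]; M=M[M[:,2]>.075]
    up=np.cross(n,y); up*=np.sign(up[2])
    a=(M-c)@y;b=(M-c)@up
    for t in (a,b):print(np.percentile(t,[0,1,50,99,100]).round(3))
    am=(np.percentile(a,.5)+np.percentile(a,99.5))/2
    # upper face at hinge: intersect with z=0.084..
    s=(0.080+0.004*n[2]-c[2])/up[2]
    h=c+y*am+up*s-n*0.004
    print('hinge',h.round(4),'up',up.round(3),'len',(b.max()-s).round(3))
# rack: orange-brown mask
im=cv2.imread('pics/top.png');hsv=cv2.cvtColor(im,cv2.COLOR_BGR2HSV)
m=((hsv[...,0]<18)&(hsv[...,1]>110)&(hsv[...,2]>60)).astype(np.uint8)
m[:,:195]=0;m[:,290:]=0;m[:180]=0;m[230:]=0
m=cv2.morphologyEx(m,cv2.MORPH_CLOSE,np.ones((7,7)))
c=max(cv2.findContours(m,0,2)[0],key=cv2.contourArea);print(cv2.minAreaRect(c))
Q=P[180:230,195:290];mm=abs(Q[...,2]-0.04)<0.006
xy=Q[mm][:,:2].astype(np.float32);print('rack top',cv2.minAreaRect(xy))
for zlo in(.045,.055):
  k=(Q[...,2]>zlo)&(Q[...,2]<.12)
  n,l,st,ce=cv2.connectedComponentsWithStats(k.astype(np.uint8))
  for i in range(1,n):
    print(zlo,st[i,4],ce[i]+[195,180],Q[l==i].mean(0).round(4),Q[l==i][:,2].max())
E
```

```text
top 2576 2299 n [0.612 0.091 0.786] ang 0.667 hinge dir [-0.147  0.989  0.   ] yaw 98.45413264299323
[-0.111 -0.108  0.     0.108  0.11 ]
[-0.111 -0.106 -0.013  0.071  0.073]
hinge [ 0.6029 -0.1818  0.08  ] up [-0.777 -0.116  0.619] len 0.178
side 1192 1039 n [0.606 0.094 0.79 ] ang 0.66 hinge dir [-0.153  0.988  0.   ] yaw 98.81875780869443
[-0.122 -0.118  0.006  0.1    0.103]
[-0.115 -0.111 -0.013  0.065  0.067]
hinge [ 0.5996 -0.1808  0.08  ] up [-0.781 -0.121  0.613] len 0.178
((240.32127380371094, 203.25340270996094), (64.1178207397461, 16.838064193725586), 2.726311206817627)
rack top ((0.49246746301651, 0.2729347348213196), (0.22049976885318756, 0.059872668236494064), 88.18901062011719)
0.045 1 [215. 193.] [0.5249 0.3602 0.0465] 0.046482561634837216
0.045 1 [210. 194.] [0.5212 0.3774 0.0454] 0.045443865636414005
0.045 1 [226. 195.] [0.5188 0.3228 0.0452] 0.045155207750456894
0.045 1 [232. 194.] [0.5225 0.3021 0.0468] 0.04679050507458582
0.045 1 [235. 194.] [0.5226 0.2917 0.0479] 0.04789459321102707
0.045 75 [218.28       201.82666667] [0.4947 0.3465 0.0521] 0.061806463402602096
[... 2033 characters left out ...]
45742134124
0.045 1 [263. 212.] [0.4631 0.1949 0.0463] 0.046322138260892265
0.055 1 [216. 198.] [0.5074 0.3538 0.0557] 0.055662427638004885
0.055 1 [219. 198.] [0.5076 0.3437 0.0557] 0.05573772284702638
0.055 38 [238.86842105 202.47368421] [0.4929 0.2728 0.0717] 0.07908749034068197
0.055 1 [214. 201.] [0.4971 0.36   0.0563] 0.05631852106763513
0.055 7 [217.42857143 201.14285714] [0.4968 0.3483 0.0569] 0.061448129350568426
0.055 5 [220.4 203. ] [0.4906 0.3376 0.0586] 0.061806463402602096
0.055 42 [261.11904762 203.5952381 ] [0.4906 0.1989 0.0687] 0.07434288149352453
0.055 2 [214.5 203.5] [0.4886 0.3577 0.0577] 0.057872845612599866
0.055 1 [217. 205.] [0.4837 0.3493 0.0567] 0.05668708290531055
```

```bash
python3 - <<'E'
from h import *
down=R.from_euler('xyz',[np.pi,0,0.295]).as_matrix()
print(rel([.4714,-.125,.26],down),rel([.4714,-.125,.19],down),rel([.4714,-.125,.0835],down))
E
```

```text
(array([-0.1, -0. , -0. ]), array([ 414.7, -293.1,  -54.8])) (array([-0.1, -0. , -0. ]), array([ 414.7, -293. ,   15.2])) (array([-0.1, -0. , -0. ]), array([ 414.7, -292.8,  121.7]))
```

Call:
{"method": "arm_command", "body": {
  "targets": [0, 0, 0, 0, 0, -55, 1, 0, 0, 0, 40, -28, -55, 1, 0, 0, 0, 80, -57, -55, 1, 0, 0, 0, 120, -85, -55, 1, 0, 0, 0, 160, -113, -55, 1, 0, 0, 0, 200, -141, -55, 1, 0, 0, 0, 240, -170, -55, 1, 0, 0, 0, 280, -198, -55, 1, 0, 0, 0, 320, -226, -55, 1, 0, 0, 0, 360, -254, -55, 1, 0, 0, 0, 400, -283, -55, 1, 0, 0, 0, 415, -293, -55, 1, 0, 0, 0, 415, -293, -55, 1, 0, 0, 0, 415, -293, -55, 1, 0, 0, 0, 415, -293, -20, 1, 0, 0, 0, 415, -293, 10, 1, 0, 0, 0, 415, -293, 10, 1]
}}

```text
time: 1.85
tool_pos: [0.4682, -0.1258, 0.1907]
ee_rot: [-3.136, 0.008, 0.292]
wrist_force: [-0.6, 0.2, -0.4]
width: 0.0005
finger_force: 0.0
```

Call:
{"method": "arm_command", "body": {
  "targets": [0, 0, 0, 0, 0, 15, 1, 0, 0, 0, 0, 0, 25, 1, 0, 0, 0, 0, 0, 35, 1, 0, 0, 0, 0, 0, 45, 1, 0, 0, 0, 0, 0, 55, 1, 0, 0, 0, 0, 0, 65, 1, 0, 0, 0, 0, 0, 75, 1, 0, 0, 0, 0, 0, 83, 1, 0, 0, 0, 0, 0, 90, 1, 0, 0, 0, 0, 0, 96, 1, 0, 0, 0, 0, 0, 101, 1, 0, 0, 0, 0, 0, 105, 1, 0, 0, 0, 0, 0, 107, 1, 0, 0, 0, 0, 0, 107, 1, 0, 0, 0, 0, 0, 107, 1]
}}

```text
time: 3.35
tool_pos: [0.472, -0.1254, 0.0886]
ee_rot: [3.141, -0.001, 0.295]
wrist_force: [0.6, 0.1, 0.1]
width: 0.0004
finger_force: 0.0
```

Call:
{"method": "arm_command", "body": {
  "targets": [0, 0, 0, 0, 0, 2, 1, 0, 0, 0, 0, 0, 4, 1, 0, 0, 0, 0, 0, 5, 1, 0, 0, 0, 0, 0, 5, 1]
}}

```text
time: 3.75
tool_pos: [0.4721, -0.1255, 0.0842]
ee_rot: [3.141, -0.001, 0.295]
wrist_force: [0.0, 0.6, 3.2]
width: 0.0004
finger_force: 2.0
```

Call:
{"method": "arm_command", "body": {
  "targets": [0, 0, 0, 0, 0, 1, 1, 0, 0, 0, 0, 0, 2, 1, 0, 0, 0, 0, 0, 2, 1, 0, 0, 0, 0, 0, 2, 1]
}}

```text
time: 4.15
tool_pos: [0.4722, -0.1255, 0.0841]
ee_rot: [3.14, -0.001, 0.295]
wrist_force: [-3.3, 1.7, 11.6]
width: 0.0003
finger_force: 6.1
```

Call:
{"method": "arm_command", "body": {
  "targets": [0, 0, 0, 0, 0, -35, 1, 0, 0, 0, -10, 23, -35, 1, 0, 0, 0, -20, 48, -35, 1, 0, 0, 0, -32, 73, -35, 1, 0, 0, 0, -32, 73, -35, 1, 0, 0, 0, -32, 73, -35, 1, 0, 0, 0, -32, 73, -35, 1]
}}

```text
time: 4.85
tool_pos: [0.4623, -0.2036, 0.1161]
ee_rot: [-3.141, 0.0, 0.295]
wrist_force: [-0.5, -0.1, -0.1]
width: 0.0001
finger_force: 0.0
```

```bash
python3 - <<'E'
from h import *
s=snap('wrist','w1.png');P=cloud(s);np.savez('w1.npz',P=P,T=s['T'],k=[s['fx'],s['fy'],s['cx'],s['cy']])
c=cv2.convertScaleAbs(s['color'][:,:,::-1],alpha=1)
cv2.imwrite('pics/w1.png',c)
t=snap('top');Q=cloud(t)[150:240,330:430].reshape(-1,3);Q=Q[(Q[:,2]>.07)&(Q[:,2]<.12)]
L=Q[abs(Q[:,2]-.084)<.008];print(np.linalg.lstsq(np.c_[L,][:,[0,1]]@np.eye(2,3)+[0,0,1],L[:,2],rcond=None)[0], cv2.minAreaRect(L[:,:2].astype(np.float32)))
E
```

```text
[-0.00042132 -0.00031557  0.08372372] ((0.5189106464385986, -0.19488227367401123), (0.17954663932323456, 0.2214956134557724), 8.912236213684082)
```

View pics/w1.png

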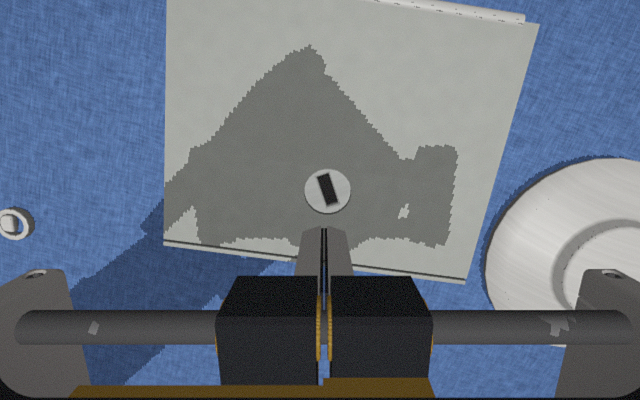

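The lid is flat and shut. Through its hole at about (328,190), the bright socket shows the dark slot, centred near (328,189). Next I'll measure the slot.

```bash
cat > slot.py <<'E'
from h import *
def slot(s,box=(165,215,300,355)):
    r0,r1,c0,c1=box
    g=cv2.cvtColor(s['color'],cv2.COLOR_RGB2GRAY)[r0:r1,c0:c1]
    m=(g<60).astype(np.uint8)
    c=max(cv2.findContours(m,0,1)[0],key=cv2.contourArea).reshape(-1,2)
    w=np.array([plane(s,u+c0,v+r0,.079)[:2] for u,v in c]);o=w.mean(0)
    r=cv2.minAreaRect(((w-o)*1e4).astype(np.float32)); b=cv2.boxPoints(r);e=[b[1]-b[0],b[2]-b[1]];e=max(e,key=np.linalg.norm)
    return np.array(r[0])/1e4+o,np.degrees(np.arctan2(e[1],e[0]))%180,np.array(r[1])/10
if __name__=='__main__':
    s=snap('wrist'); print(slot(s))
    g=cv2.cvtColor(s['color'],cv2.COLOR_RGB2GRAY)[165:215,300:355]
    m=((g>165)).astype(np.uint8);m=cv2.morphologyEx(m,cv2.MORPH_CLOSE,np.ones((15,15)))
    c=max(cv2.findContours(m,0,1)[0],key=cv2.contourArea);e=cv2.fitEllipse(c);print(e)
    print('hole',plane(s,e[0][0]+300,e[0][1]+165,.084))
    T=tool();print(T[:3,3],robot.get_obs()['joint_positions'])
    print(rel([.475,.266,.2]))
E
python3 slot.py
```

```text
(array([ 0.48392061, -0.19944287]), np.float32(35.349785), array([20.85498352,  7.77418518]))
((27.524972915649414, 25.151100158691406), (48.43681335449219, 51.78550720214844), 86.41514587402344)
hole [ 0.4844838  -0.19947427  0.084     ]
[ 0.46250872 -0.20357597  0.11642631] [-5.26996752e-01  2.30832771e-02  1.61569595e+00  1.68622364e-04
  1.50288670e+00  7.47601234e-01]
(array([0., 0., 0.]), array([ 149. , -445.5,  -83.5]))
```

Call:
{"method": "arm_command", "body": {
  "targets": [0, 0, 0, 0, 0, -50, -1, 0, 0, 0, 0, -10, -84, -1, 0, 0, 0, 15, -54, -84, -1, 0, 0, 0, 30, -99, -84, -1, 0, 0, 0, 45, -144, -84, -1, 0, 0, 0, 60, -189, -84, -1, 0, 0, 0, 75, -234, -84, -1, 0, 0, 0, 90, -279, -84, -1, 0, 0, 0, 105, -324, -84, -1, 0, 0, 0, 120, -369, -84, -1, 0, 0, 0, 135, -414, -84, -1, 0, 0, 0, 149, -446, -84, -1, 0, 0, 0, 149, -446, -60, -1, 0, 0, 0, 149, -446, -40, -1, 0, 0, 0, 149, -446, -30, -1, 0, 0, 0, 149, -446, -30, -1, 0, 0, 0, 149, -446, -30, -1]
}}

```text
time: 6.7
tool_pos: [0.4755, 0.2656, 0.1472]
ee_rot: [-3.142, -0.001, 0.295]
wrist_force: [-0.7, -0.3, 1.4]
width: 0.0939
finger_force: 0.0
```

```bash
python3 - <<'E'
from h import *
s=snap('wrist','w2.png');P=cloud(s);np.savez('w2.npz',P=P,c=s['color'])
print(tool()[:3,3],robot.get_obs()['joint_positions'])
q=[plane(s,u,v,.074) for u,v in((0,0),)]
k=((P[...,2]>.066)&(P[...,2]<.082)).astype(np.uint8)
k=cv2.morphologyEx(k,cv2.MORPH_OPEN,np.ones((3,3)))
n,l,st,ce=cv2.connectedComponentsWithStats(k)
for i in range(1,n):
  if st[i,4]>60: print(st[i],ce[i],P[l==i].mean(0).round(4))
E
```

```text
[0.47594315 0.265682   0.14776774] [ 4.05128024e-01  9.29777246e-02  1.47893659e+00 -3.12908967e-05
  1.56751811e+00  1.68138347e+00]
[595   0  42  10 301] [613.71096346   3.49169435] [0.6776 0.1109 0.0698]
[300 171  40  23 520] [319.52692308 181.88461538] [0.4926 0.2743 0.0737]
[390 196  28  27 609] [403.36945813 208.99343186] [0.4901 0.2004 0.0703]
```

View pics/w2.png

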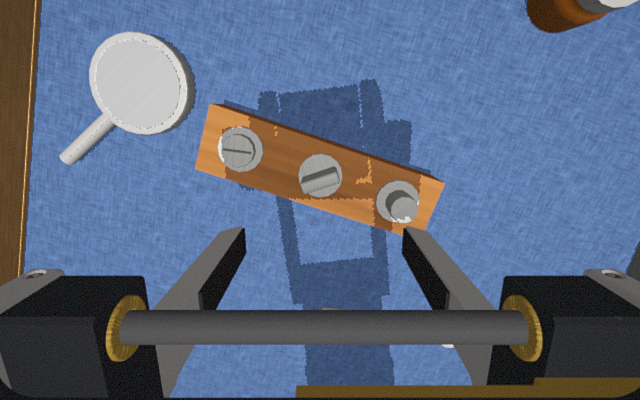

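The wing is at about (320,181), between the low stud at (240,149) and the round knob at (402,207). Its angle and centre come next.

```bash
cat > wing.py <<'E'
from h import *
def wing(zt,P,c0):
    k=(abs(P[...,2]-zt)<.006)&(np.hypot(P[...,0]-c0[0],P[...,1]-c0[1])<.03)
    w=P[k][:,:2];o=w.mean(0);r=cv2.minAreaRect(((w-o)*1e4).astype(np.float32))
    ev=np.linalg.eigh(np.cov((w-o).T))[1][:,1]
    b=cv2.boxPoints(r);e=max([b[1]-b[0],b[2]-b[1]],key=np.linalg.norm)
    return o,np.array(r[0])/1e4+o,np.array(r[1])/10,np.degrees(np.arctan2(e[1],e[0]))%180,np.degrees(np.arctan2(ev[1],ev[0]))%180,k.sum()
if __name__=='__main__':
    P=np.load('w2.npz')['P'];print(wing(.074,P,(.4926,.2743)))
    k=(abs(P[...,2]-.044)<.004)
    c=np.load('w2.npz')['c'];hsv=cv2.cvtColor(c,cv2.COLOR_RGB2HSV)
    m=((hsv[...,1]<60)&(np.hypot(P[...,0]-.4926,P[...,1]-.2743)<.03)).astype(np.uint8)
    s={};w=P[(m>0)&k][:,:2];print('flange',cv2.minEnclosingCircle((w*1).astype(np.float32)))
    cc=max(cv2.findContours(m,0,1)[0],key=cv2.contourArea);print(cv2.fitEllipse(cc))
E
python3 wing.py
```

```text
(array([0.49243914, 0.27433801]), array([0.49184847, 0.27427635]), array([10.10813141, 31.98474426]), np.float32(126.153305), np.float64(125.66527411807675), np.int64(504))
flange ((0.4919104278087616, 0.27399078011512756), 0.019949715584516525)
((311.79827880859375, 327.083251953125), (35.61552429199219, 357.36083984375), 90.01228332519531)
```

Call:
{"method": "arm_command", "body": {
  "targets": [0, 0, -8.5, 18, -3.4, 0, -1, 0, 0, -17, 18, -3.4, 0, -1, 0, 0, -25.5, 18, -3.4, 0, -1, 0, 0, -34, 18, -3.4, 0, -1, 0, 0, -42.5, 18, -3.4, 0, -1, 0, 0, -51, 18, -3.4, 0, -1, 0, 0, -59.5, 18, -3.4, 0, -1, 0, 0, -68, 18, -3.4, 0, -1, 0, 0, -76.5, 18, -3.4, 0, -1, 0, 0, -85, 18, -3.4, 0, -1, 0, 0, -93.5, 18, -3.4, 0, -1, 0, 0, -102, 18, -3.4, 0, -1, 0, 0, -109.2, 18, -3.4, 20, -1, 0, 0, -109.2, 18, -3.4, 35, -1, 0, 0, -109.2, 18, -3.4, 35, -1, 0, 0, -109.2, 18, -3.4, 35, -1]
}}

```text
time: 8.35
tool_pos: [0.4916, 0.2739, 0.1115]
ee_rot: [-3.141, -0.0, 2.199]
wrist_force: [0.4, -0.2, 0.8]
width: 0.0939
finger_force: 0.0
```

```bash
python3 - <<'E'
from h import *
from wing import wing
down=R.from_euler('xyz',[np.pi,0,np.radians(126)]).as_matrix()
print(tool()[:3,3],rel([.492,.2741,.048],down))
s=snap('wrist');P=cloud(s);print(wing(.074,P,(.492,.274)))
E
```

```text
[0.49160059 0.2738718  0.11152372] (array([-0., -0., -0.]), array([-0.1,  0.5, 63.5]))
(array([0.49096714, 0.275108  ]), array([0.49150846, 0.27435224]), array([ 9.47321167, 31.69937439]), np.float32(126.052185), np.float64(126.03187342807823), np.int64(597))
```

Aligned from a second viewpoint, so I descend and grasp.

Call:
{"method": "arm_command", "body": {
  "targets": [0, 0, 0, 0, 0, 30, -1, 0, 0, 0, 0, 0, 50, -1, 0, 0, 0, 0, 0, 60, -1, 0, 0, 0, 0, 0, 63, -1, 0, 0, 0, 0, 0, 63, -1, 0, 0, 0, 0, 0, 63, 1, 0, 0, 0, 0, 0, 63, 1, 0, 0, 0, 0, 0, 63, 1, 0, 0, 0, 0, 0, 63, 1, 0, 0, 0, 0, 0, 63, 1, 0, 0, 0, 0, 0, 63, 1, 0, 0, 0, 0, 0, 63, 1]
}}

```text
time: 9.6
tool_pos: [0.4916, 0.274, 0.0484]
ee_rot: [-3.141, 0.0, 2.201]
wrist_force: [0.0, -0.8, -0.6]
width: 0.0414
finger_force: 0.0
```

Call:
{"method": "arm_command", "body": {
  "targets": [0, 0, 0, 0, 0, 0, 1, 0, 0, 0, 0, 0, 0, 1, 0, 0, 0, 0, 0, 0, 1, 0, 0, 0, 0, 0, 0, 1, 0, 0, 0, 0, 0, 0, 1, 0, 0, 0, 0, 0, 0, 1, 0, 0, 0, 0, 0, 0, 1, 0, 0, 0, 0, 0, 0, 1]
}}

```text
time: 10.4
tool_pos: [0.4916, 0.274, 0.0484]
ee_rot: [3.142, 0.0, 2.201]
wrist_force: [0.5, 0.2, -0.5]
width: 0.0098
finger_force: 30.0
```

Call:
{"method": "arm_command", "body": {
  "targets": [0, 0, 0, 0, 0, -20, 1, 0, 0, 0, 0, 0, -50, 1, 0, 0, 0, 0, 0, -80, 1, 0, 0, 0, 0, 0, -100, 1, 0, 0, 8, -30, -23, -100, 1, 0, 0, 16, -62, -47, -100, 1, 0, 0, 24, -94, -71, -100, 1, 0, 0, 32, -126, -95, -100, 1, 0, 0, 40, -158, -119, -100, 1, 0, 0, 48, -190, -143, -100, 1, 0, 0, 56, -222, -167, -100, 1, 0, 0, 64, -254, -191, -100, 1, 0, 0, 72, -286, -215, -100, 1, 0, 0, 80, -318, -239, -100, 1, 0, 0, 86, -345, -260, -100, 1, 0, 0, 90.8, -365, -275, -100, 1, 0, 0, 90.8, -378.5, -284.6, -100, 1, 0, 0, 90.8, -378.5, -284.6, -100, 1, 0, 0, 90.8, -378.5, -284.6, -100, 1]
}}

```text
time: 12.3
tool_pos: [0.4845, -0.1987, 0.1483]
ee_rot: [-3.141, -0.0, 0.617]
wrist_force: [-0.1, -0.1, -0.4]
width: 0.0098
finger_force: 30.0
```

```bash
python3 - <<'E'
from h import *
o=robot.get_obs();print(o['width'],o['finger_force'],o['joint_positions'])
s=snap('wrist','w3.png')
down=R.from_euler('xyz',[np.pi,0,np.radians(35.35)]).as_matrix()
print(tool()[:3,3],rel([.4839,-.1994,.115],down))
E
```

```text
0.00982685258940431 30.000018775463104 [-4.98055510e-01  4.76942445e-02  1.52604759e+00  7.86774494e-04
  1.56865781e+00  4.55577511e-01]
[ 0.48460673 -0.1983576   0.14834589] (array([-0., -0.,  0.]), array([-1.2,  0.5, 33.3]))
```

View pics/w3.png

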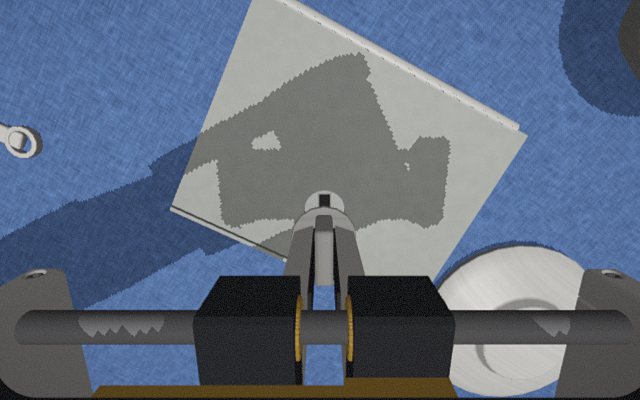

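The stud is held upright over the hole. The visible end of the slot, at about (324,201), lies along the image's vertical axis, as wanted. I'll check the sideways offset.

```bash
python3 - <<'E'
from h import *
s=snap('wrist');T=tool()
g=cv2.cvtColor(s['color'],cv2.COLOR_RGB2GRAY)
for v in range(194,207,2):
    u=np.where(g[v,308:342]<60)[0]
    if len(u)>3:
        a,b=[T[:3,:3].T@(plane(s,x+308,v,.079)-T[:3,3])*1000 for x in(u.min()-.5,u.max()+.5)]
        print(v,u.min()+308,u.max()+308,a.round(1),b.round(1))
T=tool();print(T[:3,3],R.from_matrix(T[:3,:3]).as_euler('xyz'))
E
```

```text
196 320 329 [ 8.  -3.4 69.5] [ 8.   4.6 69.5]
198 320 329 [ 6.4 -3.4 69.5] [ 6.4  4.6 69.5]
200 320 329 [ 4.7 -3.4 69.5] [ 4.7  4.6 69.5]
202 320 329 [ 3.  -3.4 69.5] [ 3.   4.6 69.5]
204 320 329 [ 1.3 -3.4 69.5] [ 1.3  4.6 69.5]
206 320 329 [-0.3 -3.4 69.5] [-0.3  4.7 69.5]
[ 0.4846673  -0.1981893   0.14847176] [-3.14108223e+00 -2.95077452e-04  6.18165018e-01]
```

Call:
{"method": "arm_command", "body": {
  "targets": [0, 0, 0, -1.4, 0.6, 10, 1, 0, 0, 0, -1.4, 0.6, 25, 1, 0, 0, 0, -1.4, 0.6, 35, 1, 0, 0, 0, -1.4, 0.6, 37, 1, 0, 0, 0, -1.4, 0.6, 40, 1, 0, 0, 0, -1.4, 0.6, 42, 1, 0, 0, 0, -1.4, 0.6, 44, 1, 0, 0, 0, -1.4, 0.6, 45, 1, 0, 0, 0, -1.4, 0.6, 46, 1, 0, 0, 0, -1.4, 0.6, 46, 1]
}}

```text
time: 13.4
tool_pos: [0.4838, -0.2008, 0.1025]
ee_rot: [3.141, -0.0, 0.616]
wrist_force: [0.9, 0.2, -0.9]
width: 0.0101
finger_force: 30.0
```

Call:
{"method": "arm_command", "body": {
  "targets": [0, 0, 0, 0, 0, 1, 1, 0, 0, 0, 0, 0, 2, 1, 0, 0, 0, 0, 0, 2, 1, 0, 0, 0, 0, 0, 2, 1]
}}

```text
time: 13.8
tool_pos: [0.4837, -0.2008, 0.1004]
ee_rot: [3.142, 0.0, 0.616]
wrist_force: [-0.3, 0.1, -0.4]
width: 0.0101
finger_force: 30.0
```

Call:
{"method": "arm_command", "body": {
  "targets": [0, 0, 0, 0.2, -0.3, 0, 1, 0, 0, 0, 0.5, -0.7, 1, 1, 0, 0, 0, 0.5, -0.7, 2, 1, 0, 0, 0, 0.5, -0.7, 3, 1, 0, 0, 0, 0.5, -0.7, 4, 1, 0, 0, 0, 0.5, -0.7, 5, 1, 0, 0, 0, 0.5, -0.7, 6, 1, 0, 0, 0, 0.5, -0.7, 7, 1, 0, 0, 0, 0.5, -0.7, 7, 1]
}}

```text
time: 14.7
tool_pos: [0.4837, -0.1999, 0.0933]
ee_rot: [-3.141, 0.0, 0.616]
wrist_force: [0.8, 0.2, -0.5]
width: 0.0098
finger_force: 30.0
```

Call:
{"method": "arm_command", "body": {
  "targets": [0, 0, 0, 0, 0, 0.5, 1, 0, 0, 0, 0, 0, 1, 1, 0, 0, 0, 0, 0, 1.5, 1, 0, 0, 0, 0, 0, 1.5, 1, 0, 0, 0, 0, 0, 1.5, 1]
}}

```text
time: 15.2
tool_pos: [0.4838, -0.2, 0.0924]
ee_rot: [3.141, -0.0, 0.616]
wrist_force: [-0.3, -0.2, 2.2]
width: 0.0097
finger_force: 30.0
```

Call:
{"method": "arm_command", "body": {
  "targets": [0, 0, -6, 0, 0, 0, 1, 0, 0, -12, 0, 0, 0, 1, 0, 0, -18, 0, 0, 0, 1, 0, 0, -24, 0, 0, 0, 1, 0, 0, -30, 0, 0, 0, 1, 0, 0, -36, 0, 0, 0, 1, 0, 0, -42, 0, 0, 0, 1, 0, 0, -48, 0, 0, 0, 1, 0, 0, -54, 0, 0, 0, 1, 0, 0, -60, 0, 0, 0, 1, 0, 0, -66, 0, 0, 0, 1, 0, 0, -72, 0, 0, 0, 1, 0, 0, -78, 0, 0, 0, 1, 0, 0, -84, 0, 0, 0, 1, 0, 0, -90, 0, 0, 0, 1, 0, 0, -90, 0, 0, 0, 1, 0, 0, -90, 0, 0, 0, 1, 0, 0, -90, 0, 0, 0, 1]
}}

```text
time: 17.0
tool_pos: [0.4841, -0.2001, 0.0924]
ee_rot: [3.141, 0.001, 2.185]
wrist_force: [0.5, -0.1, 1.7]
width: 0.0096
finger_force: 30.0
```

Call:
{"method": "arm_command", "body": {
  "targets": [0, 0, 0, 0, 0, 0, -1, 0, 0, 0, 0, 0, 0, -1, 0, 0, 0, 0, 0, 0, -1, 0, 0, 0, 0, 0, 0, -1, 0, 0, 0, 0, 0, 0, -1, 0, 0, 0, 0, 0, 0, -1, 0, 0, 0, 0, 0, 0, -1, 0, 0, 0, 0, 0, -10, -1, 0, 0, 0, 0, 0, -30, -1, 0, 0, 0, 0, 0, -60, -1, 0, 0, 0, 0, 0, -90, -1, 0, 0, 0, 0, 0, -90, -1, 0, 0, 0, 0, 0, -90, -1]
}}

```text
time: 18.3
tool_pos: [0.4843, -0.2002, 0.1832]
ee_rot: [3.14, 0.002, 2.187]
wrist_force: [0.5, 0.3, -0.4]
width: 0.0941
finger_force: 0.0
```

```bash
python3 - <<'E'
from h import *
from wing import wing
print(tool()[:3,3])
s=snap('wrist','w4.png');P=cloud(s);print(wing(.118,P,(.484,-.1995)))
k=(abs(P[...,2]-.088)<.003)&(np.hypot(P[...,0]-.484,P[...,1]+.1995)<.019);print('flange z',P[...,2][k].mean())
k=np.hypot(P[...,0]-.484,P[...,1]+.1995)<.018;print(np.percentile(P[...,2][k],[5,50,95,99]))
E
```

```text
[ 0.48426239 -0.20017581  0.1831985 ]
(array([ 0.48324902, -0.19954988]), array([ 0.48375881, -0.20026962]), array([ 8.9419487 , 31.93569946]), np.float32(125.465576), np.float64(125.59103208946496), np.int64(468))
flange z 0.0884388492120951
[0.08756865 0.08914989 0.11948682 0.308224  ]
```

View pics/w4.png

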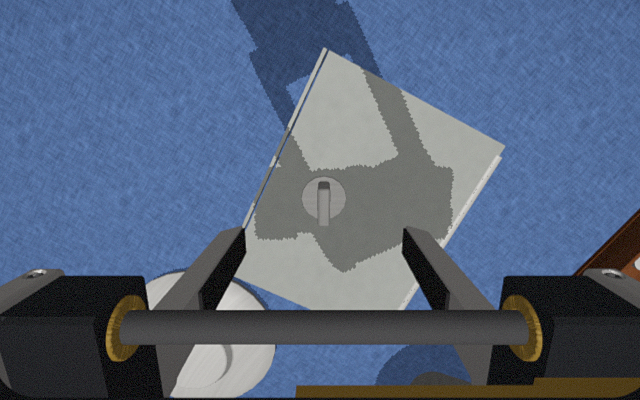

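The stud stands upright at about (323,200) with its flange flat on the shut lid. The wing is at 125.5°, 90° from the slot's 35.4°, and the gripper is open and clear.

```bash
python3 -c "
from bench import robot
print(robot.close_job())"
```

```text
the job is handed in; nothing more can be done
None
```

I shut the lid, pushed the wing stud home through it, turned the stud a quarter turn (wing 90° from the slot in the last view) and let go, then handed the job in at about 18 s; no verdict came back.

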